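Lock the bean doser's slide by feeling for its notch

ROBOT

A 7-joint arm with a two-finger parallel gripper is mounted at the origin on a cart in front of the work surface, level with it; the furniture and walls round the work are solid. World frame = base frame: x ahead of the robot, y to its left, z up, the work surface at z = 0. Lengths are in m, angles in rad, forces in N, time in s.
With the tool pointing down it reaches from about 0.4 to 0.875 m from the base axis. Payload 19.3 kg.
Tool frame: the origin (TCP) lies at the very end of the fingers, on their centre line; the grasp point (between the pads) lies 19 mm behind it; z points along the fingers, y is the line along which they close (so a half turn about z gives the same grasp; the last joint's range is limited). The gripper opens to 85 mm and grips with 20 to 120 N. Pads are 22 mm wide; open, the fingers measure 114 mm over their backs; the gripper's body (76 mm by 85 mm) begins 54 mm behind the grasp point. The pads swing forward as they close: fully open they stand 13 mm farther back than shut.
Start: joints at [-1.289, 0.521, -0.036, 1.599, 0.021, 1.021, -0.113], TCP at [0.215, 0.587, 0.231] pointing down, gripper open.
Joint ranges: [-2.91, 2.91], [-0.3, 2.13], [-1.5, 1.42], [0.17, 2.43], [-1.26, 4.41], [0.16, 1.93], [-2.52, 2.52]. Speed limits (rad/s): [1.89, 1.89, 2.39, 2.39, 3.01, 3.01, 3.01].

INTERFACE

Orientations are given as a rotation vector (axis times angle).
In Python, from plant import arm gives the robot as it stands. Calls block until the motion is done:
- arm.reach(position, orientation): joint-space move of the TCP to a pose.
- arm.servo_line(position, rotation=None, vel=0.15, contact_N=None): straight line of the TCP; rotation=None keeps the orientation; vel is the mean speed in m/s. With contact_N (N) it stops when the force on the tool has changed by that much, and returns True; else False.
- arm.move_j(angles): joint-space move.
- arm.set_gripper(opening, grasp_force=None): opening from 0.0 (shut) to 1.0 (fully open); grasp_force is the grip in N (None keeps the last); returns when the fingers have stopped.
- arm.sleep(seconds).
- arm.solve_ik(position, orientation): joint angles nearest the present ones, or None.
- arm.get_obs(): the state.
- arm.camera(name): name is "scene" or "top"; returns the picture (420x560x3 uint8, blue, green, red); there is no depth.
- arm.camera_info(name): a dict with "mtx" (3x3 intrinsics, pixels), "k1" (the pictures are not rectified: a ray, as slopes to the right and down, at radius r is drawn at 1 + k1 r^2 times it, then the intrinsics apply), "R" (3x3) and "t" (3): a world point X has camera coordinates R X + t. Camera axes: x right, y down, z forward; pixel columns grow to the right and rows downward; lengths in m; the calibration is good to about 2 mm. A picture is of the moment at which its call begins. camera_info takes no time and is no camera call.
A pose or a line that the arm cannot do raises arm.IKError and nothing moves.
- arm.sign_off(): hands the job in; it is judged then, once.
Trained networks look in the newest picture that a camera, given by its name, has taken for a name from the list of things; names that differ only in an ending like _2 or _b are one class to them, and where a whole thing is asked for, a point or a joint stands for the part that bears it (a point fixed in the world has none). Each returns a list of dicts, best first, with "conf" (0 to 1); they miss things now and then, are a little off and sometimes report something else, mostly with a low value. They report only what shows in the picture. A call takes as long as a camera call. They do not tell look-alikes from the thing itself.
- arm.outline_of(camera, target): "mask" (420x560 bool, what is visible of it) and "rect" ([centre column, centre row, width, height] in pixels, round what is visible of it).
The state is a dict: "t": time; "q": joint angles; "joint_vel": joint speeds; "tau": joint torques, N m; "eef_pos": TCP position; "eef_rot": TCP orientation; "force": force on the tool from outside, world axes, zero at the start; "torque": the same for the moment, N m; "grip_width": opening from 0.0 (shut) to 1.0 (fully open); "finger_force": force on a finger pad.
Only numpy, scipy, OpenCV 4.12 (cv2) and the standard library are available. Lean on these libraries where they do the work, as an engineer would, in place of code of your own. Each camera call takes 0.05 s, during which the arm holds its last target. There are 200 camera calls.

TASK

Lock the portion slide of the red bean doser: take the yellow-handled locking pin out of its wooden stand, put its foot down through the brass-framed window at one end of the doser's metal cover until it rests on the slide inside, then drag it along the slot, pressing lightly, until the foot drops into the slide's hidden notch. Stop there and let go, leaving the pin fully down in the notch and upright. Work gently, with less than 25 N between pin and doser, and do not disturb the cup, glass, tamper or portafilter, which must stay standing where they are.

Things in the scene. Friction and masses are not known exactly. Their poses are not given: they have to be found in the camera images.
- doser: Bean doser base, fixed: red body 242 x 90 x 50 mm high; aluminium cover 6 mm thick, top at z = 50, underside at 44. Origin: centre of the underside, x along the slot, z up. The 11 mm wide slot runs on y = 0 from the window (bevelled lead-in) to x = +52 mm. A black collar 52 mm across, 8 mm high stands on the cover at x = +88.
- window (a point): Centre of the 22 mm square entry window, level with the cover's top (doser x = -50, z = 50 mm). Brass frame 1 mm high round it.
- floor (a point): Point 20 mm straight below the window's centre, on the channel's floor, which is the top of the black portion slide (doser z = 30 mm, channel 29 mm wide). The floor is sprung: it gives from about 3 N, then sinks about 1 mm per 2 N, 6 mm at most, and comes back up.
- slot_end (a point): Far end of the slot, on the cover's top (doser x = +52, z = 50 mm). Somewhere below the slot the slide has one square-edged notch straight across, 18 mm long in x, 12 mm deep (bottom at doser z = 18 mm); its centre lies anywhere from doser x = -22 to +34 mm, out of sight under the cover, not measured. The slide is stiff along x and stays put.
- pin: Locking pin, 92 mm tall, about 80 g, upright in its stand. Origin: centre of the foot's underside, z up the pin. Steel foot disc 14 mm across, 6 mm thick, bevelled below (passes the window, not the slot); 6 mm shaft; 16 mm collar at z = 43 to 46; yellow handle of 20 x 20 mm square section from z = 46 to 92 mm, flats facing x and y: grip it across flats at about z = 70.
- pin_foot (a point): Centre of the underside of the pin's foot. In the notch it lies about 18 mm above the table; on the slide's top 30 mm.
- pin_stand: Wooden block 60 x 60 x 40 mm high, fixed, with a hole 18 mm across and 30 mm deep in its top, in which the pin stands (foot 10 mm above the table). Origin: centre of the underside.
- cup: White espresso cup, 93 x 73 x 46 mm, a bystander beyond the doser. Origin: centre of the underside.
- glass: Small glass with gold lines, 60 mm across, 68 mm high, a bystander beyond the doser. Origin: centre of the underside.
- tamper: Coffee tamper standing upright, 58 mm across, 102 mm high, a bystander. Origin: centre of the underside.
- portafilter: Portafilter with black handle, 211 x 70 x 34 mm, lying flat, a bystander to the left of the doser. Origin: centre of the underside, x along its length.
Not all that is in view belongs to the job. Of the things that look like the pin, the middle-sized one is meant.

How it is judged:
On the way, in this order (a step that is already met when the one before it is completed fails the run):
1. the pin is lifted out of its stand (z of pin_foot in the frame of pin_stand above 0.045 m), for 0.1 s.
2. the pin's foot has come down through the entry window and rests on the slide, within 13 mm of the window's centre (z of pin_foot in the frame of doser between 0.0225 and 0.033 m and x of pin_foot in the frame of doser between -0.063 and -0.037 m and y of pin_foot in the frame of doser between -0.01 and 0.01 m and contact force between pin and doser above 0.3 N), for 0.1 s.
3. dragged along the slot, the foot has dropped into the notch (underside below 21.5 mm) (z of pin_foot in the frame of doser below 0.0215 m and x of pin_foot in the frame of doser between -0.04 and 0.05 m and y of pin_foot in the frame of doser between -0.01 and 0.01 m), for 0.2 s.
At the end, for the whole second after the job is handed in: The pin is released and at rest in the notch: foot underside under 21.5 mm above the doser's underside, at x -40 to +50 mm and |y| under 10 mm in its frame, within 0.15 rad of upright; cup, glass, tamper and portafilter within 20 mm of their starts and not tipped (under 0.2 rad) (all of step 3 and angle between pin's own z axis and vertical below 0.15 rad and linear speed of pin below 0.02 m/s and contact force between the fingers and pin below 0.1 N and distance of each of cup, glass, tamper, portafilter from where it was at the start of the episode below 0.02 m and angle between each of cup, glass, tamper, portafilter's own z axis and vertical below 0.2 rad); the robot touches nothing.
It fails at once if more than 25 N between the pin and the doser (contact force between pin and doser above 25 N).
It fails at once if more than 25 N between the robot and the doser (contact force between any of the fingers, the arm and doser above 25 N).
It fails at once if the cup, glass, tamper or portafilter is moved by more than 20 mm or tipped (distance of any of cup, glass, tamper, portafilter from where it was at the start of the episode above 0.02 m or angle between any of cup, glass, tamper, portafilter's own z axis and vertical above 0.2 rad).
It also fails if it takes over 64 s, if anything falls off the work surface, if the arm or the gripper's body presses on something with over 40 N, if the wrist force passes 120 N, or if a joint passes its speed limit or range.

## Working session

There is one attempt and no reset: what is moved stays moved. The work goes in short steps, each a Python script; the robot and the scene stay as the last script left them, time stands still between calls to the robot, and variables do not carry over. Pictures are saved under pics/ and viewed, at most 10 in all, crops included, and the job is handed in when it is done.

```bash
mkdir -p pics; ls; python3 - <<'E'
from plant import arm
import cv2,numpy as np
for c in ("scene","top"):
    im=arm.camera(c); cv2.imwrite(f"pics/{c}0.png",im)
    i=arm.camera_info(c); print(c,np.round(i["mtx"],1).tolist(),i["k1"],np.round(i["R"],3).tolist(),np.round(i["t"],3).tolist())
    for n in ("doser","pin","pin_stand","cup","glass","tamper","portafilter"):
        print(n,[(np.round(d["rect"]).tolist(),round(d["conf"],2)) for d in arm.outline_of(c,n)])
o=arm.get_obs(); print(o["t"],o["force"],o["eef_rot"],o["grip_width"])
E
```

```text
pics
scene [[405.1, 0.0, 273.0], [0.0, 405.1, 211.1], [0.0, 0.0, 1.0]] -0.07355701986196005 [[0.889, -0.457, -0.022], [-0.284, -0.513, -0.81], [0.359, 0.727, -0.586]] [-0.424, 0.226, 0.795]
doser [([272.0, 220.0, 67.0, 70.0], 0.68)]
pin [([310.0, 305.0, 12.0, 33.0], 0.74), ([260.0, 256.0, 17.0, 52.0], 0.64), ([329.0, 354.0, 11.0, 27.0], 0.63)]
pin_stand [([310.0, 325.0, 37.0, 41.0], 0.72)]
cup [([316.0, 217.0, 35.0, 30.0], 0.77)]
glass [([294.0, 189.0, 16.0, 29.0], 0.63), ([310.0, 304.0, 11.0, 29.0], 0.5)]
tamper [([356.0, 274.0, 23.0, 48.0], 0.81)]
portafilter [([231.0, 167.0, 67.0, 21.0], 0.56)]
top [[471.8, 0.0, 279.3], [0.0, 471.8, 206.0], [0.0, 0.0, 1.0]] -0.1202620122348166 [[-0.015, -1.0, 0.006], [-0.995, 0.014, -0.098], [0.097, -0.007, -0.995]] [0.052, 0.524, 1.349]
doser [([264.0, 210.0, 89.0, 32.0], 0.69)]
pin [([379.0, 238.0, 13.0, 7.0], 0.61), ([323.0, 245.0, 13.0, 12.0], 0.45)]
pin_stand [([378.0, 240.0, 27.0, 32.0], 0.58)]
cup [([285.0, 171.0, 20.0, 29.0], 0.89)]
glass [([237.0, 172.0, 18.0, 24.0], 0.72), ([382.0, 236.0, 11.0, 12.0], 0.29)]
tamper [([363.0, 189.0, 20.0, 22.0], 0.78)]
portafilter [([166.0, 207.0, 25.0, 78.0], 0.91)]
0.8 [-0.80013054  0.19719795  0.08357469] [-5.49741270e-01 -3.09311074e+00  2.74540845e-05] 0.9995646487955852
```

```bash
python3 - <<'E'
import cv2,numpy as np
a=cv2.imread("pics/scene0.png")[130:385,190:400]; b=cv2.imread("pics/top0.png")[140:280,140:420]
cv2.imwrite("pics/s1.png",cv2.resize(a,None,fx=2.35,fy=2.35,interpolation=cv2.INTER_CUBIC))
cv2.imwrite("pics/t1.png",cv2.resize(b,None,fx=2.85,fy=2.85,interpolation=cv2.INTER_CUBIC))
E
```

```text
(no output)
```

View pics/s1.png

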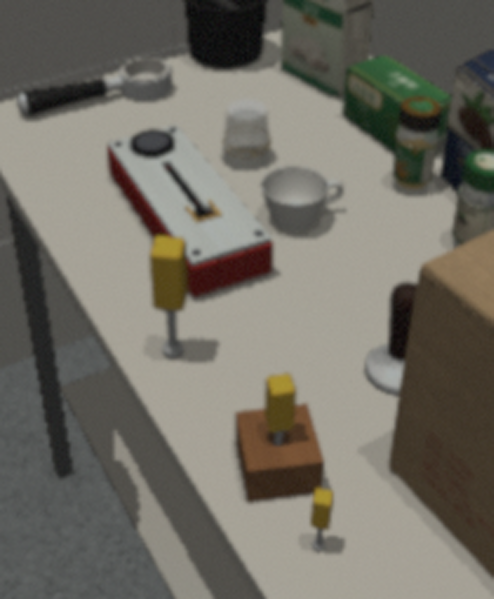

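View pics/t1.png

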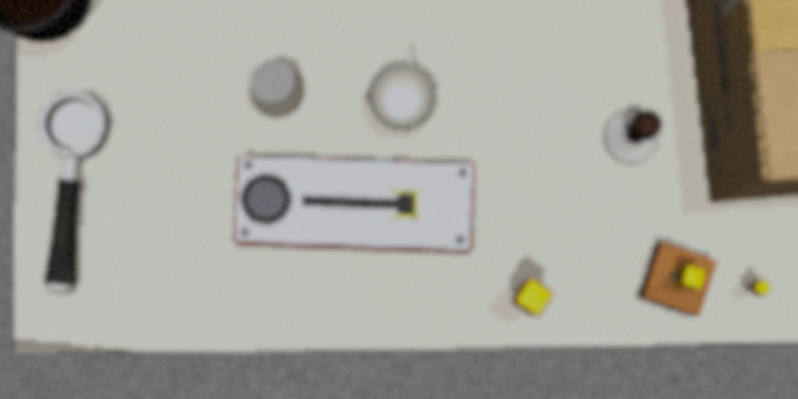

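Look-alikes: large pin on the table (scene 261,256 / top 327,244), middle-sized one in the wooden stand (scene 310,305 / top 382,237), and small one (scene 327,347 / top 407,240). The one in the stand is middle-sized and stands in the block, so it fits the description. The doser's window is near top (282,212) and the slot runs left to the collar near (233,210).

```bash
cat > h.py <<'E'
import numpy as np,cv2
from plant import arm
from scipy.spatial.transform import Rotation as Ro
def proj(c,X):
    i=arm.camera_info(c); p=np.atleast_2d(X)@np.array(i["R"]).T+np.array(i["t"])
    s=p[:,:2]/p[:,2:]; s=s*(1+i["k1"]*(s**2).sum(1,keepdims=True)); M=np.array(i["mtx"])
    return s@M[:2,:2].T+M[:2,2]
def onplane(c,uv,z):
    i=arm.camera_info(c); R=np.array(i["R"]); t=np.array(i["t"])
    n=cv2.undistortPoints(np.array(uv,float).reshape(-1,1,2),np.array(i["mtx"]),np.array([i["k1"],0,0,0,0.]))[:,0]
    d=np.c_[n,np.ones(len(n))]@R; o=-R.T@t
    return o+d*((z-o[2])/d[:,2:])
def blobs(c,im,mask,z,minA=8):
    n,l,s,ce=cv2.connectedComponentsWithStats(mask.astype(np.uint8))
    for k in range(1,n):
        if s[k,4]>=minA:
            r=cv2.minAreaRect(np.argwhere(l==k)[:,::-1].astype(np.float32))
            bb=s[k,:2]+(s[k,2:4]-1)/2
            print(c,"area",s[k,4],"cen",ce[k].round(1),"rect",np.round(r[0],1),np.round(r[1],1),round(r[2]),"X",onplane(c,ce[k],z)[0].round(4),"Xrect",onplane(c,r[0],z)[0].round(4))
E
cat > m.py <<'E'
from h import *
for c in ("top","scene"):
    im=cv2.imread(f"pics/{c}0.png"); h=cv2.cvtColor(im,cv2.COLOR_BGR2HSV)
    roi=np.zeros(im.shape[:2],bool)
    if c=="top": roi[190:260,215:415]=1
    else: roi[170:370,225:345]=1
    Y=(h[...,0]>18)&(h[...,0]<36)&(h[...,1]>110)&(h[...,2]>60)&roi
    print("yellow z=.102 / .051"); blobs(c,im,Y,.102,4); blobs(c,im,Y,.051,4)
    D=(h[...,2]<95)&(h[...,1]<110)&roi
    print("dark z .05/.058"); blobs(c,im,D,.05); blobs(c,im,D,.058)
    W=(h[...,0]<14)&(h[...,1]>120)&roi
    print("brown/red z=.04"); blobs(c,im,W,.04,30)
E
python3 m.py
```

```text
yellow z=.102 / .051
top area 90 cen [382.1 236.7] rect [382.  236.5] [ 9. 10.] 90 X [ 0.4279 -0.2375  0.102 ] Xrect [ 0.4284 -0.2371  0.102 ]
top area 105 cen [326.4 243.6] rect [326.3 243.5] [10.5 10.5] 34 X [ 0.4116 -0.0829  0.102 ] Xrect [ 0.4119 -0.0827  0.102 ]
top area 21 cen [406.4 240.4] rect [406.5 240.5] [3. 5.] 90 X [ 0.4163 -0.305   0.102 ] Xrect [ 0.4161 -0.3054  0.102 ]
top area 90 cen [382.1 236.7] rect [382.  236.5] [ 9. 10.] 90 X [ 0.4294 -0.249   0.051 ] Xrect [ 0.4299 -0.2486  0.051 ]
top area 105 cen [326.4 243.6] rect [326.3 243.5] [10.5 10.5] 34 X [ 0.4124 -0.0883  0.051 ] Xrect [ 0.4127 -0.0881  0.051 ]
top area 21 cen [406.4 240.4] rect [406.5 240.5] [3. 5.] 90 X [ 0.4173 -0.3192  0.051 ] Xrect [ 0.4171 -0.3195  0.051 ]
dark z .05/.058
top area 146 cen [393.6 200.1] rect [400.4 198.8] [19.6 25.8] 86 X [ 0.5344 -0.2864  0.05  ] Xrect [ 0.5379 -0.3068  0.05  ]
top area 14 cen [398.6 194.2] rect [398.9 194.3] [3.3 5.8] 31 X [ 0.5512 -0.3018  0.05  ] Xrect [ 0.5509 -0.3027  0.05  ]
top area 9 cen [403.2 199.8] rect [403.6 199.8] [7.8 2. ] 39 X [ 0.5349 -0.3148  0
[... 5258 characters left out ...]
. 6.] 0 X [ 0.4199 -0.2531  0.058 ] Xrect [ 0.4204 -0.2534  0.058 ]
scene area 13 cen [326.3 332.4] rect [326.5 332. ] [8. 1.] 90 X [ 0.4288 -0.2991  0.058 ] Xrect [ 0.4296 -0.2986  0.058 ]
scene area 18 cen [325.9 358.8] rect [326. 358.] [8. 2.] 90 X [ 0.3993 -0.3433  0.058 ] Xrect [ 0.4003 -0.342   0.058 ]
brown/red z=.04
scene area 157 cen [247.9 214.5] rect [247.1 213.9] [40.8  5.1] 54 X [0.4617 0.1054 0.04  ] Xrect [0.4609 0.1087 0.04  ]
scene area 380 cen [286.9 244.2] rect [287.2 244.5] [14.5 37.3] 78 X [ 0.4922 -0.0415  0.04  ] Xrect [ 0.4925 -0.0426  0.04  ]
scene area 568 cen [307.3 322.7] rect [308.7 321.8] [35.6 33.2] 83 X [ 0.4185 -0.2533  0.04  ] Xrect [ 0.4219 -0.2528  0.04  ]
```

```bash
cat > fit.py <<'E'
from h import *
from scipy.optimize import minimize
S=4
def box(x0,x1,y0,y1,z0,z1): return np.array([[x,y,z] for x in(x0,x1) for y in(y0,y1) for z in(z0,z1)])
def rect(x0,x1,y0,y1,z): return np.array([[x0,y0,z],[x1,y0,z],[x1,y1,z],[x0,y1,z]])
def cyl(x,y,r,z0,z1):
    a=np.linspace(0,6.283,32); return np.array([[x+r*np.cos(t),y+r*np.sin(t),z] for t in a for z in(z0,z1)])
def T(P,x,y,w): c,s=np.cos(w),np.sin(w); return np.c_[x+c*P[:,0]-s*P[:,1],y+s*P[:,0]+c*P[:,1],P[:,2]]
def doser(p):
    f=lambda P:T(P,*p)
    return [(0,f(box(-.121,.121,-.045,.045,0,.05))),(1,f(rect(-.121,.121,-.045,.045,.05))),
      (2,f(rect(-.065,-.035,-.015,.015,.051))),(3,f(rect(-.061,-.039,-.011,.011,.05))),(3,f(rect(-.05,.052,-.0055,.0055,.05))),
      (4,f(cyl(.088,0,.026,.05,.058)))]
def pin(p):
    f=lambda P:T(P,*p[:3]); g=lambda P:T(P,*p[3:])
    return [(0,f(box(-.03,.03,-.03,.03,0,.04))),(1,f(rect(-.03,.03,-.03,.03,.04))),(2,f(cyl(0,0,.009,.04,.04))),(2,g(cyl(0,0,.003,.03,.06))),(2,g(cyl(0,0,.008,.053,.056))),
      (3,g(box(-.01,.01,-.01,.01,.056,.102))),(4,g(rect(-.01,.01,-.01,.01,.102)))]
def setup(c,im,model,p0):
    uv=np.vstack([proj(c,P) for _,P in model(p0)]); a=np.floor(uv.min(0)-8).astype(int); b=np.ceil(uv.max(0)+8).astype(int)
    m=np.zeros(im.shape[:2],np.uint8); cv2.fillConvexPoly(m,cv2.convexHull(uv.astype(np.float32)).astype(int),1); m=cv2.dilate(m,np.ones((9,9)))
    return c,im[a[1]:b[1],a[0]:b[0]].astype(float),m[a[1]:b[1],a[0]:b[0]]>0,a
def cost(st,model,p):
    c,I,M,a=st; h,w=I.shape[:2]; L=np.full((h*S,w*S),255,np.uint8)
    for k,P in model(p):
        q=cv2.convexHull(((proj(c,P)-a+.5)*S-.5).astype(np.float32))
        cv2.fillConvexPoly(L,np.round(q*16).astype(np.int32),int(k),shift=4)
    A=[]
    for k in (255,0,1,2,3,4):
        A.append(cv2.GaussianBlur(cv2.resize((L==k).astype(np.float32),(w,h),interpolation=cv2.INTER_AREA),(0,0),.7)[M])
    A=np.array(A,float).T; B=I[M]; X=np.linalg.lstsq(A,B,rcond=None)[0]
    return np.abs(A@X-B).clip(0,60).mean()
def fit(model,p0,cams,tag="0",steps=None):
    st=[setup(c,cv2.imread(f"pics/{c}{tag}.png"),model,p0) for c in cams]; best=None
    sc=np.array([.001,.001,.02]*(len(p0)//3))
    f=lambda v:sum(cost(s,model,p0+v*sc) for s in st)
    for s0 in (4,-4,2):
        r=minimize(f,best.x if best is not None else np.zeros(len(p0)),method="Nelder-Mead",options=dict(initial_simplex=np.vstack([np.zeros(len(p0)),np.eye(len(p0))*s0])+(best.x if best is not None else 0),maxiter=600))
        if best is None or r.fun<best.fun: best=r
    return p0+best.x*sc,best.fun
E
cat > f1.py <<'E'
from fit import *
d0=np.array([.5098,.088,np.pi/2-.03]); 
for cams in (["top"],["scene"],["top","scene"]): p,c=fit(doser,d0,cams); print("doser",cams,p.round(4),round(c,2))
for cams in (["top"],["scene"],["top","scene"]):
  for y0 in (-.3,.3,.8):
    p,c=fit(pin,np.array([.43,-.24,-.3,.428,-.2375,y0]),cams); print("pin",cams,p.round(4),round(c,2))
E
time python3 f1.py
```

```text
doser ['top'] [0.5102 0.0884 1.521 ] 8.26Traceback (most recent call last):
  File "f1.py", line 3, in <module>
    for cams in (["top"],["scene"],["top","scene"]): p,c=fit(doser,d0,cams); print("doser",cams,p.round(4),round(c,2))
                                                         ~~~^^^^^^^^^^^^^^^
  File "fit.py", line 37, in fit
    r=minimize(f,best.x if best is not None else np.zeros(len(p0)),method="Nelder-Mead",options=dict(initial_simplex=np.vstack([np.zeros(len(p0)),np.eye(len(p0))*s0])+(best.x if best is not None else 0),maxiter=600))
    res = _minimize_neldermead(fun, x0, args, callback, bounds=bounds,
                               **options)
    fxcc = func(xcc)
    fx = function(np.copy(x), *(wrapper_args + args))
  File "fit.py", line 35, in <lambda>
    f=lambda v:sum(cost(s,model,p0+v*sc) for s in st)
               ~~~^^^^^^^^^^^^^^^^^^^^^^^^^^^^^^^^^^^
  File "fit.py", line 35, in <genexpr>
    f=lambda v:sum(cost(s,model,p0+v*sc) for s in st)
                   ~~~~^^^^^^^^^^^^^^^^^
  File "fit.py", line 25, in cost
    q=cv2.convexHull(((proj(c,P)-a+.5)*S-.5).astype(np.float32))
                       ~~~~^^^^^
  File "h.py", line 5, in proj
    i=arm.camera_info(c); p=np.atleast_2d(X)@np.array(i["R"]).T+np.array(i["t"])
ValueError: time passes only in moves, steps and waits

real	0m8.935s
user	0m12.682s
sys	0m1.186s
```

```bash
sed -i 's/arm\.camera_info(c)/info(c)/; s/^def proj/import functools\ninfo=functools.cache(lambda c:arm.camera_info(c))\ndef proj/' h.py; time python3 f1.py
```

```text
doser ['top'] [0.5102 0.0884 1.521 ] 8.26
doser ['scene'] [0.5106 0.0915 1.509 ] 13.12
doser ['top', 'scene'] [0.5105 0.0906 1.5152] 22.09
pin ['top'] [ 0.4288 -0.2402 -0.3547  0.4278 -0.2398 -0.2505] 4.65
pin ['top'] [ 0.4288 -0.2402 -0.3539  0.4272 -0.2405  0.3698] 5.16
pin ['top'] [ 0.4289 -0.2403 -0.3596  0.4283 -0.24    0.9649] 4.84
pin ['scene'] [ 0.429  -0.2388 -0.3568  0.4283 -0.2401 -0.3947] 5.57
pin ['scene'] [ 0.4291 -0.2389 -0.363   0.4286 -0.2392  0.8754] 5.86
pin ['scene'] [ 0.4291 -0.2387 -0.3582  0.4286 -0.2393  0.8792] 5.77
pin ['top', 'scene'] [ 0.4288 -0.2395 -0.3538  0.4284 -0.2403 -0.3713] 10.76
pin ['top', 'scene'] [ 0.4288 -0.2395 -0.3537  0.4287 -0.2397  0.4261] 12.55
pin ['top', 'scene'] [ 0.4288 -0.2395 -0.3535  0.4286 -0.2393  0.8932] 11.22
real	0m35.652s
user	1m3.690s
sys	0m0.139s
```

```bash
cat >> h.py <<'E'
def rv(th): return Ro.from_matrix(np.array([[-np.sin(th),np.cos(th),0],[np.cos(th),np.sin(th),0],[0,0,-1]]).T).as_rotvec()
E
python3 - <<'E'
from fit import *
D=np.array([.5104,.0895,1.516]); P=np.array([.4288,-.2395,-.354,.4284,-.240,-.36])
out=[]
for c,roi in (("top",(225,190,170,80)),("scene",(225,170,120,175))):
    im=cv2.imread(f"pics/{c}0.png"); x,y,w,h=roi; k=4 if c=="top" else 3.2
    b=cv2.resize(im[y:y+h,x:x+w],None,fx=k,fy=k,interpolation=cv2.INTER_CUBIC)
    for m,p in ((doser,D),(pin,P)):
        for l,Q in m(p): cv2.polylines(b,[np.round(cv2.convexHull(((proj(c,Q)-[x,y]+.5)*k-.5).astype(np.float32))).astype(int)],True,(255,0,255),1)
    cv2.imwrite(f"pics/ov_{c}.png",b)
for th in (-.36,1.21,2.78,-1.93):
    r=[]
    for pos in ([.4284,-.24,.22],[.4284,-.24,.061],[.508,.039,.08],[.5125,.13,.07]):
        q=arm.solve_ik(pos,rv(th)); r.append(None if q is None else np.round(q,2).tolist())
    print(th,r)
E
```

```text
-0.36 [[-0.3, 0.49, 0.95, 1.99, -0.5, 0.92, 0.55], [0.05, 0.65, 0.47, 2.09, -0.57, 0.53, 0.58], [-0.5, 0.62, 0.42, 2.04, -0.45, 0.58, -0.13], [-0.63, 0.65, 0.38, 1.99, -0.42, 0.58, -0.32]]
1.21 [[-0.17, 0.41, 0.75, 1.98, -0.36, 0.88, 1.97], [0.3, 0.59, 0.12, 2.08, -0.15, 0.48, 1.74], [-0.26, 0.57, 0.09, 2.02, -0.09, 0.55, 1.1], [-0.42, 0.61, 0.08, 1.98, -0.09, 0.55, 0.93]]
2.78 [[-0.43, 0.66, 1.23, 1.99, -0.73, 1.04, -2.35], [-0.27, 0.9, 1.01, 2.11, -1.12, 0.83, -2.05], [-0.01, 0.58, -0.25, 2.01, 0.25, 0.58, 2.36], [-0.15, 0.62, -0.29, 1.96, 0.3, 0.6, 2.15]]
-1.93 [[-0.34, 0.52, 1.02, 1.99, -0.55, 0.94, -0.96], [-0.16, 0.77, 0.79, 2.1, -0.93, 0.67, -0.65], [-0.85, 0.87, 1.01, 2.05, -1.04, 0.85, -1.15], [-1.01, 0.92, 1.01, 2.01, -1.06, 0.87, -1.31]]
```

View pics/ov_top.png

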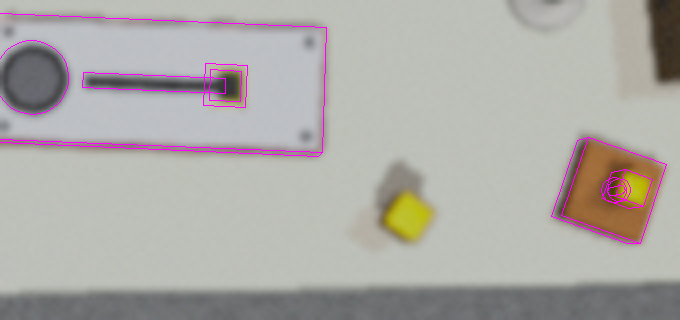

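View pics/ov_scene.png

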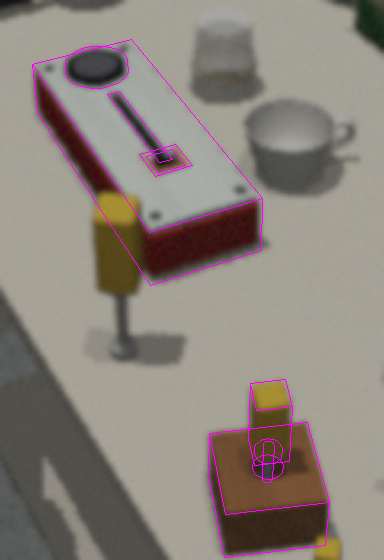

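The overlays match: the stand's pin (scene 310,305 / top 382,237) is the middle-sized one and its model lines fit. The doser outline, collar, slot and window line up too. Next I grasp it.

```bash
python3 - <<'E'
from h import *
th=1.21
arm.set_gripper(.55)
arm.reach([.4284,-.24,.24],rv(th)); o=arm.get_obs(); print(o["t"],o["q"].round(2) if hasattr(o["q"],'round') else o["q"])
print(arm.servo_line([.4284,-.24,.12],vel=.12))
print(arm.servo_line([.4284,-.24,.061],vel=.05,contact_N=6))
o=arm.get_obs(); print(o["t"],np.round(o["eef_pos"],4),np.round(o["force"],2))
arm.set_gripper(0.,60)
o=arm.get_obs(); print(o["grip_width"],o["finger_force"],np.round(o["force"],2),np.round(o["torque"],2))
cv2.imwrite("pics/top1.png",arm.camera("top")); cv2.imwrite("pics/scene1.png",arm.camera("scene"))
arm.servo_line([.4284,-.24,.24],vel=.08)
o=arm.get_obs(); print(o["t"],np.round(o["eef_pos"],4),o["grip_width"],np.round(o["force"],2),np.round(o["torque"],2))
arm.servo_line([.43,-.15,.24],vel=.12)
s=arm.camera("scene");cv2.imwrite("pics/scene2.png",s); t=arm.camera("top"); cv2.imwrite("pics/top2.png",t)
cv2.imwrite("pics/v2.png",cv2.resize(s[150:350,200:400],(600,600),interpolation=cv2.INTER_CUBIC))
E
```

```text
4.2667 [-0.23  0.4   0.81  1.96 -0.36  0.93  1.98]
False
False
6.75 [ 0.4285 -0.2401  0.0612] [0.89 0.66 0.45]
0.22463510587900073 58.37671637535095 [ 0.02 -0.53  5.  ] [ 0.05  0.22 -0.05]
9.5833 [ 0.4283 -0.24    0.2398] 0.2291115636721951 [ 0.66 -0.99 -1.74] [0.04 0.01 0.02]
```

View pics/v2.png

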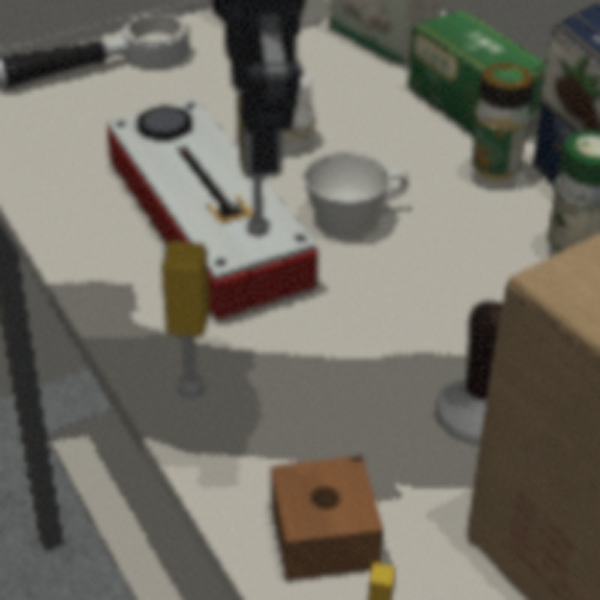

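The pin is held upright with its foot at scene (286,226), and the stand is empty. Next: above the window, checking the foot's position before lowering.

```bash
python3 - <<'E'
from h import *
print("foot pred", proj("scene",[[.43,-.15,.189],[.43,-.15,.195]]).round(1))
wx,wy=.5077,.0394
arm.servo_line([wx,wy,.24],vel=.12)
arm.servo_line([wx,wy,.118],vel=.08)
arm.sleep(.3)
o=arm.get_obs(); print(o["t"],np.round(o["eef_pos"],4),np.round(o["force"],2),np.round(o["torque"],2))
s=arm.camera("scene"); cv2.imwrite("pics/scene3.png",s); cv2.imwrite("pics/top3.png",arm.camera("top"))
x,y,w,h=240,180,80,80;k=7
b=cv2.resize(s[y:y+h,x:x+w],None,fx=k,fy=k,interpolation=cv2.INTER_CUBIC)
a=np.linspace(0,6.28,40)
ring=lambda r,z:np.c_[wx+r*np.cos(a),wy+r*np.sin(a),0*a+z]
from fit import doser
for Q in (ring(.007,.067),ring(.007,.073),ring(.003,.073),ring(.003,.11),doser([.5104,.0895,1.516])[3][1],doser([.5104,.0895,1.516])[4][1]):
    cv2.polylines(b,[np.round((proj("scene",Q)-[x,y]+.5)*k-.5).astype(int)],True,(255,0,255),1)
cv2.imwrite("pics/v3.png",b)
E
```

```text
foot pred [[285.5 226.5]
 [285.5 223.8]]
14.4167 [0.5078 0.0395 0.1181] [ 1.12 -0.27 -0.66] [-0.06  0.    0.01]
```

View pics/v3.png

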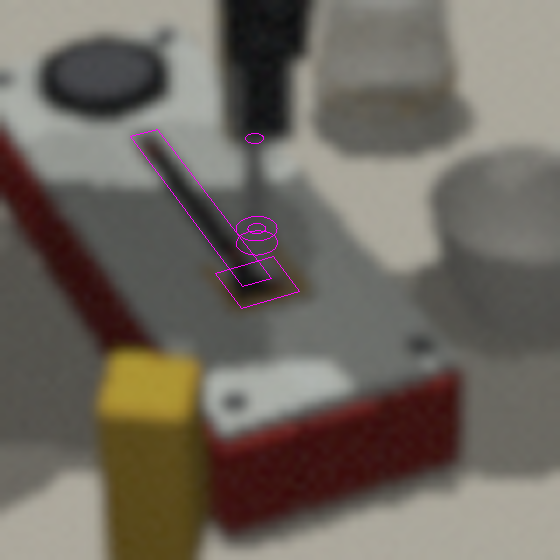

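```bash
python3 - <<'E'
from h import *
p=[.5082,.0392]
print(arm.servo_line([*p,.090],vel=.025,contact_N=3))
o=arm.get_obs(); print(o["t"],np.round(o["eef_pos"],4),np.round(o["force"],2),np.round(o["torque"],2))
if o["eef_pos"][2]<.0925:
    print(arm.servo_line([*p,.077],vel=.015,contact_N=3))
    arm.sleep(.3)
    o=arm.get_obs(); print(o["t"],np.round(o["eef_pos"],4),np.round(o["force"],2),np.round(o["torque"],2))
E
```

```text
False
15.7833 [0.5083 0.0392 0.0901] [-1.61 -0.47 -0.51] [0.01 0.   0.  ]
True
16.725 [0.508  0.0391 0.0802] [ 0.67 -0.66  3.78] [-0.14 -0.17 -0.05]
```

Contact came at foot height 29 mm, which matches the slide top, so step 2 should be met. Next I drag in small steps and watch the forces.

```bash
cat > drag.py <<'E'
from h import *
import sys
yaw=1.516; d=np.array([np.cos(yaw),np.sin(yaw)]); n=np.array([-d[1],d[0]]); O=np.array([.5104,.0895])
def F(k=5):
    f=[]
    for _ in range(k): arm.sleep(.02); f.append(arm.get_obs()["force"])
    f=np.mean(f,0); return f[:2]@d,f[:2]@n,f[2]
def drag(s0,z,off=0.,step=.0015,smax=.045,T=58):
    s=s0; lat0=None; log=[]; found=False
    while s<smax and arm.get_obs()["t"]<T:
        s+=step; p=O+d*s+n*off
        arm.servo_line([*p,z],vel=.012 if step<.002 else .02)
        fs,fn,fz=F(); lat0=fn if lat0 is None else lat0
        log.append((round(s*1e3,1),round(fs,1),round(fn,1),round(fz,1),round(z*1e3,1)))
        if abs(fn)>4.5: off+=.0005*np.sign(fn)
        if abs(fs)>9 or fz>11: log.append("stop"); break
        if fz<1.2:
            hit=arm.servo_line([*p,z-.004],vel=.02,contact_N=4)
            o=arm.get_obs(); log.append(("probe",hit,round(o["eef_pos"][2]*1e3,1),np.round(o["force"],1).tolist()))
            if not hit and o["eef_pos"][2]<z-.003: found=True; break
            if not hit: break
            z=o["eef_pos"][2]
        elif fz<3: z-=.0003
        elif fz>6: z+=.0003
    for l in log: print(*(l if isinstance(l,tuple) else [l]))
    print("found",found,"s",s,"z",z,"off",off,"t",arm.get_obs()["t"]); return found
E
python3 - <<'E'
from drag import *
drag(-.0502,.0797)
E
```

```text
-48.7 -2.2 -0.6 4.5 79.7
-47.2 -2.0 -0.1 4.4 79.7
-45.7 -1.8 0.0 4.5 79.7
-44.2 -2.0 -0.1 4.7 79.7
-42.7 -1.6 0.2 4.9 79.7
-41.2 -1.7 0.2 4.9 79.7
-39.7 -1.5 -0.2 4.6 79.7
-38.2 -2.0 -0.3 4.6 79.7
-36.7 -1.7 -0.1 4.5 79.7
-35.2 -1.8 -0.1 4.3 79.7
-33.7 -2.0 0.3 4.9 79.7
-32.2 -1.6 -0.2 4.6 79.7
-30.7 -1.8 0.1 5.0 79.7
-29.2 -2.2 0.2 4.5 79.7
-27.7 -1.6 -0.1 5.4 79.7
-26.2 -2.0 -0.3 4.9 79.7
-24.7 -2.1 -0.3 5.0 79.7
-23.2 -1.5 -0.1 5.2 79.7
-21.7 -2.6 -0.4 4.7 79.7
-20.2 -2.1 0.1 5.2 79.7
-18.7 -2.4 0.3 5.1 79.7
-17.2 -2.4 0.0 5.2 79.7
-15.7 -2.1 -0.2 5.1 79.7
-14.2 -2.1 0.0 4.9 79.7
-12.7 -1.2 0.0 5.1 79.7
-11.2 -2.0 -0.1 5.0 79.7
-9.7 -1.9 -0.3 4.5 79.7
-8.2 -1.1 0.1 4.0 79.7
-6.7 1.4 0.2 -0.5 79.7
probe False 75.5 [1.9, 5.4, -4.5]
found True s -0.006699999999999973 z 0.0797 off 0.0 t 27.4917
```

```bash
python3 - <<'E'
from drag import *
z=arm.get_obs()["eef_pos"][2]; print(F())
s=-.0067
for _ in range(3):
    s+=.0007; arm.servo_line([*(O+d*s),z],vel=.01); f=F(); print(s,np.round(f,1))
    if f[0]<1: break
print(arm.servo_line([*(O+d*s),.066],vel=.012,contact_N=3)); f=F()
o=arm.get_obs(); print(o["t"],np.round(o["eef_pos"],4),np.round(f,1))
E
```

```text
(np.float64(5.5200858138356885), np.float64(-0.4620903487393755), np.float64(-3.5002345860379114))
-0.006 [ 3.3  0.1 -2.2]
-0.0053 [-0.1 -0.2 -1.2]
True
28.9167 [0.51   0.0842 0.0683] [ 0.4 -0.8  4. ]
```

```bash
python3 - <<'E'
from drag import *
arm.set_gripper(.5); arm.sleep(.3)
o=arm.get_obs(); e=np.array(o["eef_pos"]); print(np.round(e,4),np.round(o["force"],2),o["finger_force"],o["grip_width"])
arm.servo_line([e[0],e[1],.20],vel=.06)
arm.servo_line([e[0]-.07,e[1]+.13,.24],vel=.15)
s=arm.camera("scene"); t=arm.camera("top"); print(arm.get_obs()["t"])
a=cv2.resize(s[150:290,220:360],(560,560),interpolation=cv2.INTER_CUBIC)
cv2.imwrite("pics/v4.png",a); cv2.imwrite("pics/top4.png",t); cv2.imwrite("pics/scene4.png",s)
h=cv2.cvtColor(s,cv2.COLOR_BGR2HSV); print("pred handle ctr top",proj("scene",[[.51,.0842,.11],[.51,.0842,.064]]).round(1),proj("top",[[.51,.0842,.11]]).round(1))
E
```

```text
[0.5098 0.0842 0.0683] [ 0.2   0.17 -0.17] 0.0 0.4999781867753948
33.175
pred handle ctr top [[268.1 189.9]
 [268.7 205.5]] [[264.7 208.4]]
```

View pics/v4.png

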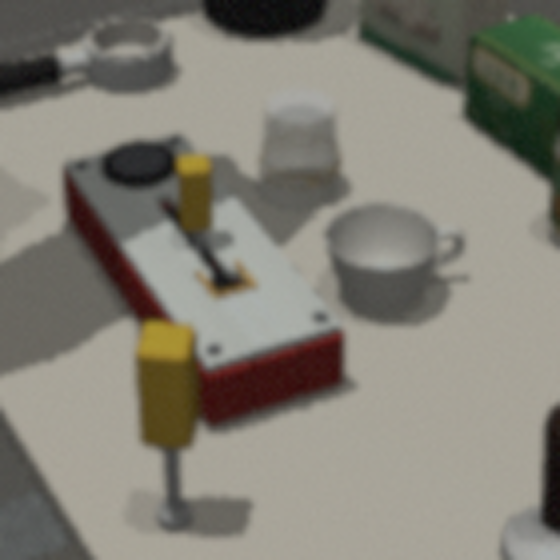

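The pin stands upright in the slot with its handle near scene (268,198), and its top and bottom match the predicted (268,190) and (269,205). It is fully down, and the cup, glass and tamper are where they were. The portafilter's ring is also in place, though its handle is cut off in this crop.

```bash
python3 -c "
from plant import arm
print(arm.sign_off())"
```

```text
the job is handed in; nothing more can be done
None
```

I put the pin through the window, dragged it to the notch at about doser x = -5 mm, and released it there. It is fully down (foot about 18 mm above the table) and upright, and the job is handed in at about 33 s of the 64 s; no verdict came back.

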